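Shift the brush-trimming machine into third

ROBOT

A 6-joint arm with a two-finger parallel gripper is mounted at the origin on the work surface. World frame = base frame: x ahead of the robot, y to its left, z up, the work surface at z = 0. Lengths are in m, angles in rad, forces in N, time in s.
With the tool pointing down it reaches from about 0.325 to 0.775 m from the base axis. Payload 5.5 kg.
Tool frame: the origin (TCP) lies between the finger pads; the fingertips stand 8 mm ahead of it and the grasp point (between the pads) lies 11 mm behind it (tcp_to_tips is the distance from the TCP to the fingertips, in m); z points along the fingers, y is the direction in which the jaws open and shut (so a half turn about z gives the same grasp; the last joint's range is limited). The gripper opens to 88 mm and grips with 3 to 60 N. Pads are 20 mm wide; open, the fingers measure 115 mm over their backs; the gripper's body (75 mm by 178 mm) begins 61 mm behind the grasp point.
Start: joints at [1.082, 0.091, 1.231, -0, 1.82, -0.057], TCP at [0.251, 0.545, 0.203] pointing down, gripper open.
Joint ranges: [-2.87, 2.87], [-0.86, 2.18], [0.17, 2.46], [-1.51, 4.65], [0.06, 2.69], [-2.65, 2.65]. Speed limits (rad/s): [2.57, 2.57, 3.01, 3.14, 3.14, 3.14].

INTERFACE

Orientations are given as a unit quaternion [w, x, y, z].
In Python, from bench import * gives the robot as it stands. Calls block until the motion is done:
- move_to(position, orientation): joint-space move of the TCP to a pose.
- move_l(position, speed=0.15, orientation=None): straight line of the TCP; orientation=None keeps the orientation; speed is the mean speed in m/s.
- movej(angles): joint-space move.
- gripper_open() and close(): open the fingers fully, or close them until they stop; the grip force is fixed at half the most.
- hold(seconds).
- inverse_kinematics(position, orientation): joint angles nearest the present ones, or None.
- state(): the state.
- get_image(name): name is "side" or "top"; returns a dict with "frame" (384x512x3 uint8, blue, green, red), "depth" (384x512 float32, m along the optical axis (not along the pixel's ray), 0 where there is no reading), "camera_matrix" (3x3 intrinsics, pixels), "view" (4x4, takes a point from world to camera coordinates). Camera axes: x right, y up, looking along -z (the intrinsics and any distortion apply to the point x, -y, -z); pixel columns grow to the right and rows downward; lengths in m; the calibration is good to about 2 mm. A picture is of the moment at which its call begins.
A pose or a line that the arm cannot do raises IKError and nothing moves.
- job_done(): hands the job in, once; it reports no verdict.
The state is a dict: "time": time; "joint_pos": joint angles; "dq": joint speeds; "joint_torque": joint torques, N m; "ee_pos": TCP position; "ee_rot": TCP orientation; "ft_force": force on the tool from outside, world axes, zero at the start; "moment": the same for the moment, N m; "finger_gap": finger opening in m.
Only numpy, scipy, OpenCV 4.12 (cv2) and the standard library are available. Lean on these libraries where they do the work, as an engineer would, in place of code of your own. Each camera call takes 0.05 s, during which the arm holds its last target.

TASK

Change the brush-trimming machine into third: with the fingertips, push the red-handled gear lever along its H-shaped gate out of the second slot (left, near you; two dots), across to the right-hand leg, then forward (away from you, towards the motor) fully home into the third slot, the one marked with three red dots. Then take the hand away, leaving the lever there. Only push the lever, and leave everything else on the machine and the bench where it stands.

Things in the scene. Friction and masses are not known exactly. Their poses are not given: they have to be found in the camera images.
- machine: bench brush-trimming machine, fixed; origin on the bench under the gate's middle; x forward (away from the robot, to the motor), y left, z up; yaw varies. Green gearbox x -75 to 75, y -130 to 80 mm, top at 79 mm. Motor and wheel brush behind it: x over 127 mm, up to 122 mm high. Base plate x -90 to 240, y -145 to 145 mm, 12 mm thick
- gate (a point): middle of the H gate, on top of its aluminium plate, 85 mm above the bench; machine's axes. Cross channel along y, 18 mm wide; legs along x at y = 16 (left) and -16 mm (right), 14 mm wide, to x = +-29 mm; round-cornered tongues between them. Slots: first left forward (1 dot), second left back (2), third right forward (3 red dots), fourth right back (4)
- grip (a point): centre of the lever's red round-ended grip, 28 mm across, 54 mm long along the lever, on a 10 mm stem. The lever swings about a pivot above the machine's origin, 12 mm above the bench. In the machine's axes this point lies 135 mm x (sin f, -sin s cos f, cos s cos f) from the pivot, s = joint shift_side, f = joint shift_fore (147 mm above the bench when upright)
- shift_side (a joint): sideways angle of the lever, rad: 0 in the middle, positive to the right (machine -y), stops at -0.252 and +0.252. Left leg: -0.25 to -0.20; right leg: 0.20 to 0.25. Stays where left; about 3 N at the grip moves it
- shift_fore (a joint): forward angle of the lever, rad: 0 in the cross channel, positive forward (machine +x), stops at -0.33 (back slots) and +0.33 (forward slots). The lever goes across only while within about 0.06 of zero (the round corners centre it if slightly off). Starts in the second slot (left, back), -0.32 to -0.18. Stays where left; about 3 N at the grip moves it
- spool_c (a point): copper-coloured wire spool, 38 mm across, 38 mm tall, standing loose on top of the gearbox to the right of the gate; point: its centre
- tin_c (a point): small can, 44 mm across, 65 mm tall, standing loose on the machine's base plate to the left of the gearbox; point: its centre
- scrub_c (a point): scrubbing brush lying bristles down on the bench at the left, 162 x 60 x 67 mm, pale wooden back, red-brown bristles; point: its centre
- shoe_c (a point): shoe brush lying bristles down on the bench at the right, 142 x 55 x 67 mm, dark; point: its centre
- mug_c (a point): blue mug on the bench at the left, 80 mm across, 90 mm tall; point: its centre
- driver_c (a point): screwdriver with a wooden handle lying on the bench at the right, 200 mm long; point: its middle
- back_c (a point): pale wooden brush back lying on the bench at the far left, 160 x 55 x 22 mm; point: its centre

How it is judged:
On the way, in this order (a step that is already met when the one before it is completed fails the run):
1. the lever is out of the second slot, at the cross channel, still in the left-hand leg (value of joint shift_side below -0.12 rad and value of joint shift_fore above -0.12 rad), for 0.02 s.
2. the lever is across in the right-hand leg, still about in neutral (value of joint shift_side above 0.19 rad and value of joint shift_fore between -0.2 and 0.2 rad), for 0.02 s.
At the end, for the whole second after the job is handed in: the lever rests in the third slot: over to the right (shift_side above 0.18 rad) and home forward (shift_fore above 0.285 of 0.33 rad, the grip within about 6 mm of its stop), not moving; no loose thing has shifted by more than 25 mm (value of joint shift_side above 0.18 rad and value of joint shift_fore above 0.285 rad and velocity of joint shift_fore between -0.05 and 0.05 rad/s and distance of each of spool_c, tin_c, scrub_c, shoe_c, mug_c, driver_c, back_c from where it was at the start of the episode below 0.025 m); the robot touches nothing.
It fails at once if a loose thing on the machine (spool, can) is lifted, carried or pushed by more than 25 mm (distance of any of spool_c, tin_c from where it was at the start of the episode above 0.025 m).
It fails at once if a loose thing on the bench is lifted, carried or pushed by more than 25 mm (distance of any of scrub_c, shoe_c, mug_c, driver_c, back_c from where it was at the start of the episode above 0.025 m).
It also fails if it takes over 45 s, if anything falls off the work surface, if the arm or the gripper's body presses on something with over 40 N, if the wrist force passes 120 N, or if a joint passes its speed limit or range.

## Working session

There is one attempt and no reset: what is moved stays moved. The work goes in short steps, each a Python script; the robot and the scene stay as the last script left them, time stands still between calls to the robot, and variables do not carry over. Pictures are saved under pics/ and viewed, and the job is handed in when it is done.

```bash
mkdir -p pics; ls
python3 - <<'E'
from bench import *
import cv2,numpy as np,pickle
s=state();print(s['time'],s['ee_pos'],s['ee_rot'],s['finger_gap'])
for n in("side","top"):
    d=get_image(n);cv2.imwrite(f"pics/{n}0.png",cv2.resize(d["frame"],(768,576),interpolation=cv2.INTER_CUBIC))
    pickle.dump(d,open(f"{n}0.pkl","wb"));print(d["camera_matrix"],np.linalg.inv(d["view"]))
E
```

```text
pics
0.0 [0.25095595 0.54462017 0.20151825] [-2.53390579e-04  2.14245031e-01  9.76779474e-01 -9.28664501e-04] 0.08817766776672717
[[391.74769415   0.         259.03973136]
 [  0.         391.74769415 187.72455432]
 [  0.           0.           1.        ]] [[-0.99676553  0.04093382 -0.06915852  0.45204323]
 [-0.07842515 -0.6833706   0.72584718  0.77414803]
 [-0.0175492   0.72892321  0.6843705   0.87412483]
 [ 0.          0.          0.          1.        ]]
[[419.32944603   0.         255.39036507]
 [  0.         419.32944603 191.67455367]
 [  0.           0.           1.        ]] [[-0.10760502  0.97191541 -0.2092883   0.2652846 ]
 [-0.9941843  -0.10610935  0.01839525 -0.01253817]
 [-0.00432882  0.21005056  0.97768094  1.41813804]
 [ 0.          0.          0.          1.        ]]
```

View pics/side0.png

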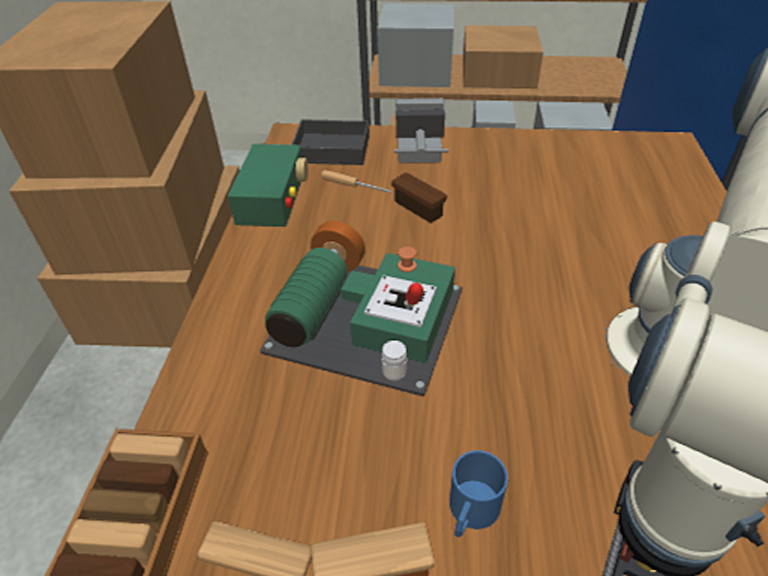

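View pics/top0.png

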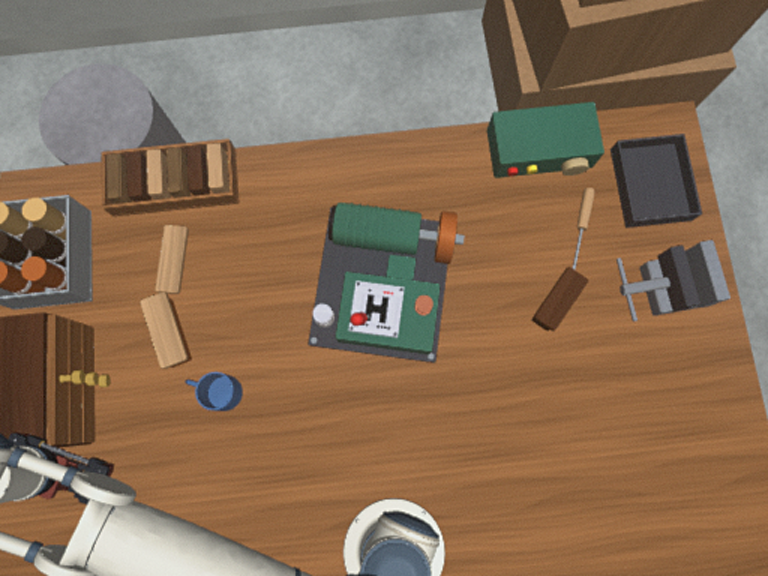

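The images show the machine at about (385,300) in the top view, with the lever left and back. I'll enlarge that part.

```bash
cat > h.py <<'E'
import numpy as np,cv2
def ray(d,u,v):
    K=d["camera_matrix"];T=np.linalg.inv(d["view"])
    c=np.array([(u-K[0,2])/K[0,0],-(v-K[1,2])/K[1,1],-1]);return T[:3,3],T[:3,:3]@c
def at_z(d,u,v,z):
    o,r=ray(d,u,v);return o+r*(z-o[2])/r[2]
def proj(d,p):
    q=d["view"]@np.r_[p,1];K=d["camera_matrix"]
    return np.array([K[0,2]+K[0,0]*q[0]/-q[2],K[1,2]+K[1,1]*-q[1]/-q[2]])
def cloud(d):
    Z=d["depth"];v,u=np.mgrid[:384,:512];K=d["camera_matrix"];T=np.linalg.inv(d["view"])
    c=np.stack([(u-K[0,2])/K[0,0]*Z,-(v-K[1,2])/K[1,1]*Z,-Z],-1);return c@T[:3,:3].T+T[:3,3]
E
python3 - <<'E'
import pickle
from h import *
t=pickle.load(open("top0.pkl","rb"));s=pickle.load(open("side0.pkl","rb"))
cv2.imwrite("pics/tz.png",cv2.resize(t["frame"][130:245,200:320],None,fx=5,fy=5,interpolation=cv2.INTER_CUBIC))
cv2.imwrite("pics/sz.png",cv2.resize(s["frame"][145:265,170:315],None,fx=5,fy=5,interpolation=cv2.INTER_CUBIC))
for n,d in(("top",t),("side",s)):
    P=cloud(d);f=d["frame"].astype(int);b,g,r=f[...,0],f[...,1],f[...,2]
    sub=np.zeros(b.shape,bool);sub[130:265,170:320]=1
    w=(P[...,2]>.075)&(P[...,2]<.095)&(np.minimum(np.minimum(b,g),r)>150)&sub
    if w.sum()>20:
        (c,sz,a)=cv2.minAreaRect((P[w][:,:2]*1000).astype(np.float32));print(n,"plate",c,sz,a,w.sum(),np.median(P[w][:,2]))
    m=(P[...,2]>.1)&(r>130)&(g<60)&(b<60)&sub&(d["depth"]>0)
    q=P[m];print("grip",m.sum(),q.mean(0),q.min(0),q.max(0),np.argwhere(m).mean(0)[::-1])
E
```

```text
top plate (541.1455688476562, -68.89959716796875) (154.49806213378906, 359.8321838378906) 29.77875328063965 874 0.08474443049564373
grip 55 [0.4770961  0.02150206 0.15737918] [0.46616144 0.00537481 0.13165214] [0.48902948 0.03586992 0.16674685] [238.56363636 212.23636364]
side plate (519.2418212890625, -47.122161865234375) (148.2333221435547, 317.20294189453125) 25.107810974121094 872 0.08504839077683196
grip 51 [0.47618494 0.03234035 0.15994205] [0.46515741 0.02213664 0.15256216] [0.48650742 0.04054186 0.16598325] [276.80392157 192.54901961]
```

View pics/tz.png

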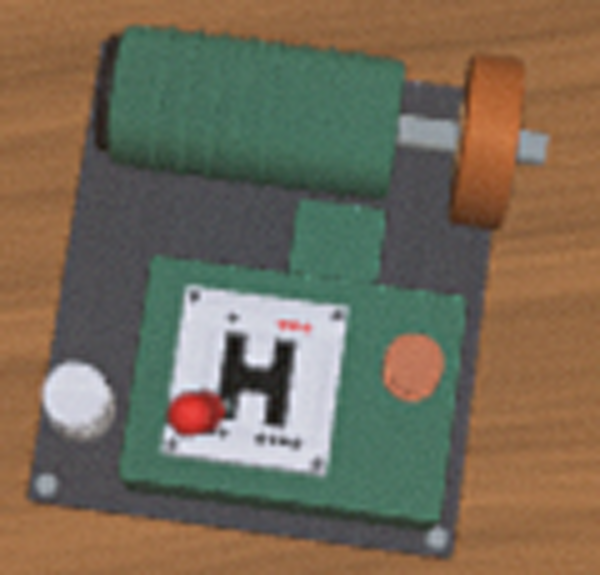

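View pics/sz.png

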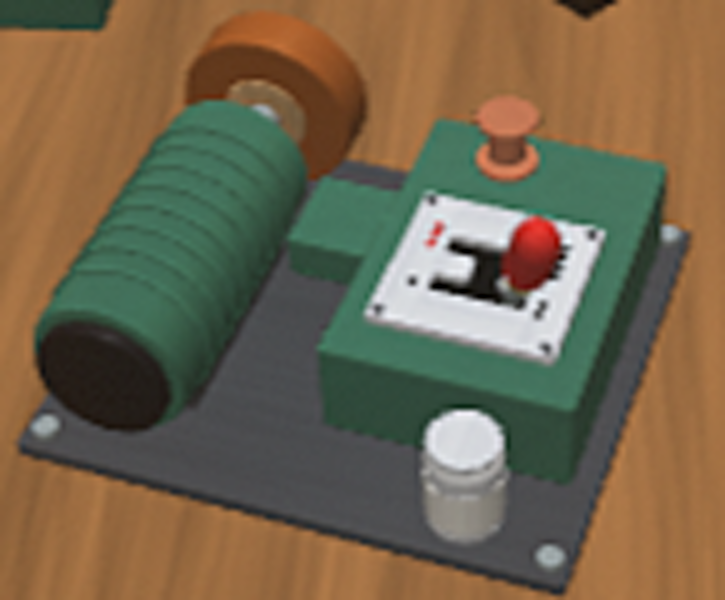

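Top crop: plate corners are at about (187,287), (348,306), (326,474) and (163,453), with the grip at (196,413). Side crop: corners are at about (430,192), (607,228), (556,361) and (365,318).

Run:
```python
import pickle
from h import *
t=pickle.load(open("top0.pkl","rb"));s=pickle.load(open("side0.pkl","rb"))
# order: FL,FR,BR,BL
T=[(187,287),(348,306),(326,474),(163,453)]
S=[(365,318),(430,192),(607,228),(556,361)]
for d,C,o in((t,T,(200,130)),(s,S,(170,145))):
    W=np.array([at_z(d,(x+.5)/5-.5+o[0],(y+.5)/5-.5+o[1],.085)[:2] for x,y in C])
    c=W.mean(0);fl,fr,br,bl=W
    fx=(fl+fr-bl-br);ly=(fl+bl-fr-br)
    print(W.round(4).tolist(),c,np.linalg.norm(fx)/2,np.linalg.norm(ly)/2,np.arctan2(fx[1],fx[0]),np.arctan2(-ly[0],ly[1]))
for d,C,o in((t,[(152,256),(464,296),(440,522),(122,478)],(200,130)),):
    W=np.array([at_z(d,(x+.5)/5-.5+o[0],(y+.5)/5-.5+o[1],.079)[:2] for x,y in C]);print(W.round(4),W.mean(0))
    fl,fr,br,bl=W;ly=(fl+bl-fr-br);fx=(fl+fr-bl-br);print(np.arctan2(-ly[0],ly[1]),np.arctan2(fx[1],fx[0]),np.linalg.norm(fx)/2,np.linalg.norm(ly)/2)
```

```text
[[0.5727, 0.0203], [0.5487, -0.0826], [0.441, -0.056], [0.4657, 0.0463]] [ 0.50701889 -0.01798866] 0.11049030548919345 0.10548345630685847 -0.2404059081100529 -0.23319008116906426
[[0.5711, 0.0232], [0.5436, -0.0827], [0.4378, -0.0579], [0.4635, 0.049]] [ 0.50401693 -0.01709541] 0.10963700385612536 0.109641104403595 -0.23327549436659398 -0.24449746343708523
[[ 0.5973  0.0413]
 [ 0.5484 -0.1591]
 [ 0.4032 -0.1252]
 [ 0.4534  0.0744]] [ 0.50057681 -0.04215832]
-0.24298603721031703 -0.22769109680599522 0.14838389087736276 0.20599180173869075
```

Both views agree: gate at about (0.5055, -0.0175), yaw about -0.237. The 110 mm square plate and the gearbox size also fit. The plan is to push with closed fingers in three strokes, checking force as I go. First stroke is from behind.

```bash
cat >> h.py <<'E'
from bench import *
G=np.array([.5055,-.0175]);YAW=-.237
c_,s_=np.cos(YAW),np.sin(YAW);R2=np.array([[c_,-s_],[s_,c_]])
a_=np.pi/2+YAW/2;Q=[0,float(np.cos(a_)),float(np.sin(a_)),0]
def W(x,y,z): return [*(G+R2@np.array([x,y])),z]      # machine -> world
def M(): 
    p=np.array(state()["ee_pos"]);return np.r_[R2.T@(p[:2]-G),p[2]]
def F():
    f=np.array(state()["ft_force"]);return np.r_[R2.T@f[:2],f[2]]
def gripm(f,s): return .135*np.array([np.sin(f),-np.sin(s)*np.cos(f),np.cos(s)*np.cos(f)])+[0,0,.012]
def push(a,b,z,step=.003,speed=.05,lim=15):
    a,b=np.array(a),np.array(b);n=max(1,int(np.ceil(np.linalg.norm(b-a)/step)))
    for i in range(1,n+1):
        p=a+(b-a)*i/n;move_l(W(*p,z),speed=speed);f=F()
        if np.linalg.norm(f[:2])>lim: print("limit at",p,f.round(1));break
    print("end",M().round(4),F().round(1),"t",state()["time"])
def snap(k):
    import pickle
    for n,(x,y,w,h) in dict(top=(200,130,120,115),side=(170,145,145,120)).items():
        d=get_image(n);pickle.dump(d,open(f"{n}{k}.pkl","wb"))
        cv2.imwrite(f"pics/{n}{k}.png",cv2.resize(d["frame"][y:y+h,x:x+w],None,fx=5,fy=5,interpolation=cv2.INTER_CUBIC))
        P=cloud(d);f=d["frame"].astype(int);m=np.zeros((384,512),bool);m[y:y+h,x:x+w]=1
        m&=(P[...,2]>.1)&(f[...,2]>130)&(f[...,1]<60)&(f[...,0]<60)&(d["depth"]>0)
        if m.sum(): q=P[m];print(n,"red",m.sum(),(R2.T@(q.mean(0)[:2]-G)).round(4),q[:,2].max().round(4))
E
python3 - <<'E'
from h import *
close()
move_l([.251,.545,.27],speed=.2)
move_to(W(-.11,.03,.27),Q)
print(M(),F(),state()["finger_gap"])
move_l(W(-.11,.03,.145),speed=.15)
push((-.11,.03),(-.075,.03),.145,step=.04)
print(state()["time"]);snap(1)
E
```

```text
[-0.11004832  0.03051644  0.26986723] [ 0.39114492  1.67085792 -0.12858635] 0.0010871594785429295
end [-0.0751  0.03    0.1449] [-1.   0.3  0.2] t 5.675
5.675
side red 50 [-0.04    0.0417] 0.1653
```

View pics/side1.png

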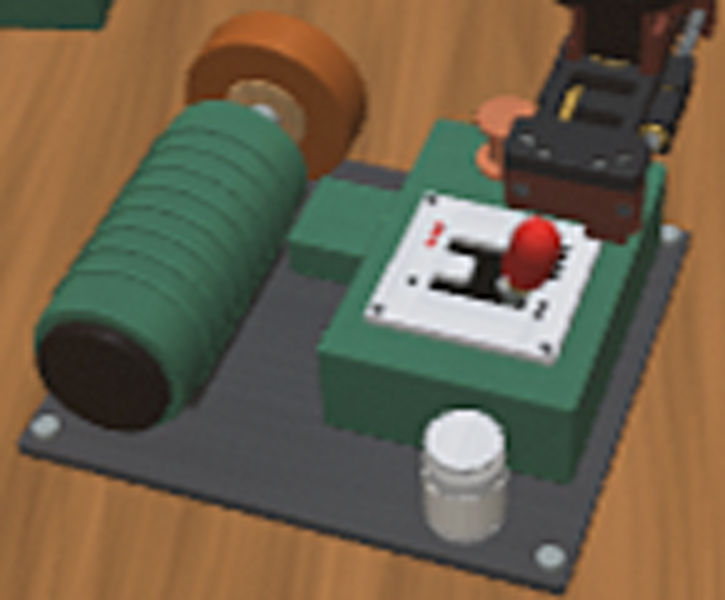

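The fingers are behind the lever (crop about (575,190)) and the grip at (530,255) hasn't been touched. Now the first push.

Run:
```python
from h import *
for b in (-.06,-.05,-.04,-.034,-.028): 
    m=M();push(m[:2],(b,.03),.145,step=.02)
snap(2)
```

```text
end [-0.0599  0.0299  0.1448] [-0.8 -0.6  0. ] t 6.225
end [-0.0498  0.03    0.1449] [ 1.2  0.3 -0.6] t 6.575
end [-0.0398  0.03    0.1449] [-0.3  0.4  0.4] t 6.925
end [-0.0338  0.03    0.1449] [ 0.6 -0.4 -0.4] t 7.1917
end [-0.0278  0.03    0.1449] [0.  0.  0.2] t 7.4583
top red 1 [-0.0463  0.0378] 0.1578
side red 49 [-0.0399  0.0413] 0.1665
```

View pics/side2.png

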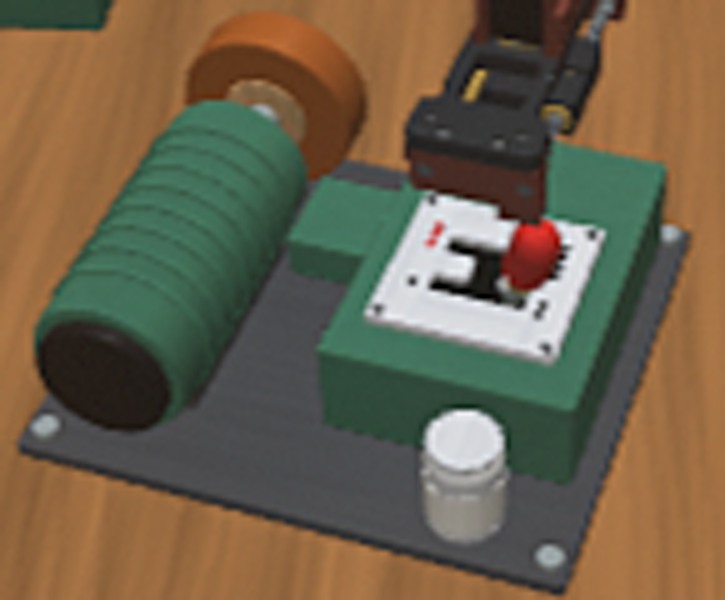

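View pics/top2.png

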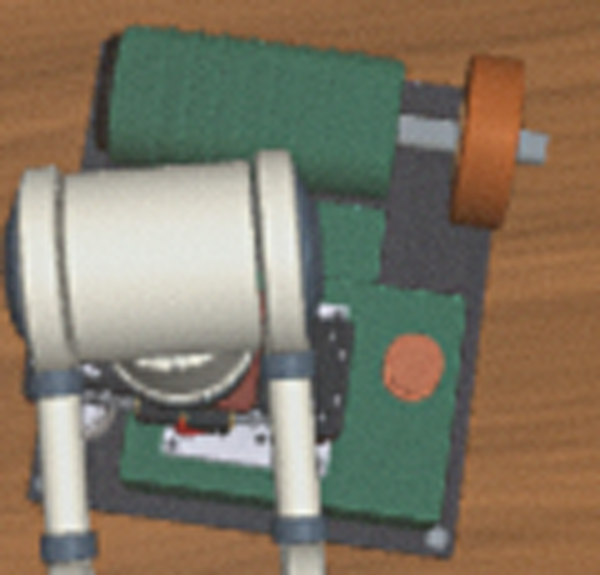

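The lever didn't move and the fingers seem to have passed on its far (right) side. I'll check this by projecting the TCP into the picture.

Run:
```python
import pickle
from h import *
st=state();print(st["ee_pos"],st["ee_rot"],M(),st["finger_gap"])
for n,o in(("side",(170,145)),("top",(200,130))):
    d=pickle.load(open(n+"2.pkl","rb"))
    pr=lambda p:((proj(d,np.array(p))-o+.5)*5-.5).round()
    p=st["ee_pos"];print(n,"tcp",pr(p),"tip",pr([p[0],p[1],p[2]-.008]),"z.2",pr([p[0],p[1],p[2]+.06]))
    print("grip model",pr(W(*gripm(-.25,-.22))),"gate",pr(W(0,0,.085)), pr(W(-.029,.016,.085)))
    P=cloud(d);
    if n=="side":
        for x,y in [(430,110),(480,130),(450,175),(500,190),(540,190),(530,205),(480,60)]:
            q=P[int(y/5+o[1]),int(x/5+o[0])];print((x,y),(R2.T@(q[:2]-G)).round(4),q[2].round(4),d["frame"][int(y/5+o[1]),int(x/5+o[0])])
```

```text
[0.48529359 0.01823678 0.14494071] [-1.37950430e-04  1.18237221e-01  9.92985368e-01 -8.70598461e-06] [-0.02803213  0.0299936   0.14494071] 0.00020313092232111156
side tcp [520. 241.] tip [520. 252.] z.2 [521. 157.]
grip model [530. 248.] gate [487. 272.] [528. 302.]
(430, 110) [-0.0057  0.1016] 0.2877 [51 50 52]
(480, 130) [-0.0326  0.1099] 0.2891 [57 56 56]
(450, 175) [-0.0179  0.1108] 0.2583 [37 43 71]
(500, 190) [-0.0428  0.1122] 0.2566 [38 45 71]
(540, 190) [-0.0616  0.11  ] 0.2597 [26 31 65]
(530, 205) [-0.057   0.1103] 0.2492 [36 43 70]
(480, 60) [-0.0142  0.0512] 0.2806 [32 33 37]
top tcp [200. 403.] tip [200. 405.] z.2 [196. 386.]
grip model [201. 413.] gate [255. 382.] [225. 423.]
```

Run:
```python
import pickle
from h import *
a=pickle.load(open("side1.pkl","rb"));d=pickle.load(open("side2.pkl","rb"))
f=lambda d:cv2.resize(d["frame"][170:215,255:295],None,fx=10,fy=10,interpolation=cv2.INTER_NEAREST)
cv2.imwrite("pics/cmp.png",np.hstack([f(a),f(d)]))
P=cloud(d);Pa=cloud(a)
for r in range(182,206,2):
  print(r,[tuple((1000*np.r_[R2.T@(P[r,c][:2]-G),P[r,c][2]]).round().astype(int).tolist()) for c in range(266,286,3)])
print(proj(d,np.array(W(-.028,.03,.17))))
```

```text
182 [(-32, 109, 254), (-40, 112, 259), (-47, 111, 260), (-55, 111, 262), (-62, 112, 264), (-17, -86, 80), (-26, -89, 79)]
184 [(-33, 111, 250), (-40, 111, 251), (-47, 110, 253), (-53, 106, 250), (-62, 110, 257), (-20, -76, 81), (-28, -80, 80)]
186 [(19, -50, 86), (10, -53, 85), (-46, 108, 244), (-53, 105, 244), (-62, 111, 251), (-23, -68, 81), (-31, -72, 80)]
188 [(17, -44, 84), (7, -44, 87), (-27, 41, 172), (-34, 38, 171), (-41, 33, 169), (-25, -60, 81), (-33, -63, 80)]
190 [(14, -35, 85), (5, -37, 85), (-3, -38, 86), (-34, 37, 163), (-42, 36, 165), (-49, 31, 162), (-37, -50, 85)]
192 [(11, -27, 85), (3, -31, 83), (-25, 34, 151), (-35, 41, 160), (-43, 42, 163), (-50, 35, 159), (-39, -43, 84)]
194 [(10, -23, 80), (1, -21, 85), (-27, 41, 150), (-36, 44, 155), (-44, 44, 158), (-51, 39, 155), (-41, -32, 87)]
196 [(8, -16, 79), (-1, -18, 80), (-27, 42, 144), (-37, 47, 151), (-45, 47, 154), (-52, 41, 150), (-43, -25, 86)]
198 [(5, -8, 80), (-3, -9, 81), (-27, 40, 134), (-37, 45, 142), (-45, 44, 144), (-38, -14, 86), (-45, -18, 85)]
200 [(3, -1, 79), (-5, -3, 80), (-27, 41, 128), (-36, 44, 134), (-44, 43, 135), (-40, -7, 86), (-47, -12, 83)]
202 [(0, 9, 81), (-8, 5, 80), (-24, 32, 110), (-35, 38, 120), (-33, 2, 84), (-42, 1, 86), (-50, 0, 88)]
204 [(-2, 15, 79), (-10, 14, 81), (-22, 25, 95), (-27, 10, 82), (-36, 10, 85), (-44, 9, 87), (-53, 8, 88)]
[273.62849292 185.95030266]
```

View pics/cmp.png

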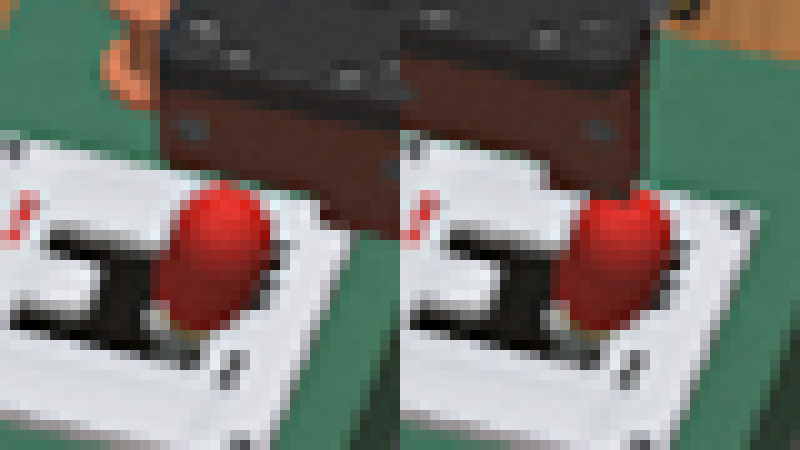

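The picture conflicts with the expected geometry. The body's underside reads z≈0.245, not 0.217, and no finger shows at the projected TCP (520,241). The tips must be higher than assumed and went over the grip. I'll back off and turn the hand so the side camera sees the fingers.

Run:
```python
from h import *
import pickle
move_l(W(-.12,.03,.145),speed=.15)
print(M(),state()["finger_gap"])
move_l(W(-.14,.03,.2),speed=.2)
a=np.pi/2+YAW/2+np.pi/4
b=a-np.pi/2
p=W(-.14,.03,.2)
for ang in (a,b):
    q=[0,float(np.cos(ang)),float(np.sin(ang)),0];j=inverse_kinematics(p,q);print(j)
    if j is not None: break
move_l(p,speed=.1,orientation=q) if False else move_to(p,q)
d=get_image("side");pickle.dump(d,open("side3.pkl","wb"))
pt=proj(d,state()["ee_pos"]);print("tcp px",pt,state()["ee_pos"])
u,v=pt.astype(int);o=(u-60,v-60)
cv2.imwrite("pics/side3.png",cv2.resize(d["frame"][o[1]:o[1]+110,o[0]:o[0]+130],None,fx=5,fy=5,interpolation=cv2.INTER_CUBIC));print(o)
```

```text
[-0.1196156   0.03001375  0.14516346] 0.00038408803835988096
None
[ 2.79332058e-02 -5.11938628e-01  1.75629598e+00 -4.44089210e-16
  1.89723531e+00  2.64933206e-01]
tcp px [316.43500527 186.2269049 ] [0.37638823 0.04448822 0.19948398]
(np.int64(256), np.int64(126))
```

View pics/side3.png

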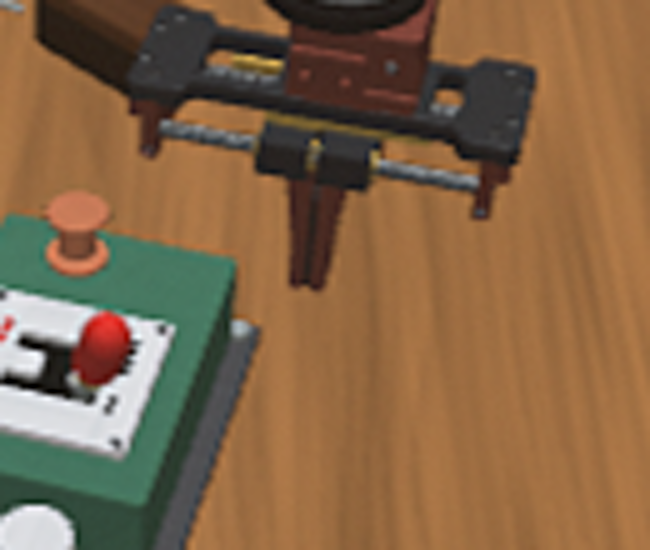

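The narrow closed fingers now show clearly, with tips at crop (308,288). The stated tip point projects to about (304,315), so the real tips look higher or shifted. I'll quantify it from depth.

Run:
```python
from h import *
import pickle
d=pickle.load(open("side3.pkl","rb"));P=cloud(d);e=np.array([0.37638823,0.04448822,0.19948398])
t=np.array([c_,s_]) # jaw axis dir approx machine x
for cy in range(190,300,8):
  r=126+cy//5
  L=[]
  for c in range(256+50,256+75):
    q=P[r,c]
    if q[2]>.12: L.append((1000*np.r_[R2.T@(q[:2]-e[:2]),q[2]-e[2]]).round(1))
  if L: print(cy,len(L),"first",L[0],"mid",L[len(L)//2],"last",L[-1])
for z in (0,-.008,.01,.02): print(z,(proj(d,e+[0,0,z])-[256,126])*5)
```

```text
190 13 first [10.  12.2 79.9] mid [-4.3 13.6 84.5] last [-27.   32.9 105.3]
198 12 first [ 9.9 10.8 75.7] mid [-4.5 13.4 81.3] last [-15.7  10.   81.3]
206 12 first [-97.8 727.  674.6] mid [-2.3 10.  71.9] last [-14.1  10.7  75.4]
214 11 first [ 9.5  8.7 64.8] mid [-2.7 11.3 70. ] last [-14.3  10.3  72. ]
222 10 first [ 8.5 12.5 61.9] mid [-3.2 11.1 63.7] last [-12.7  11.3  66.2]
230 10 first [ 8.3 10.1 53.6] mid [-3.6 10.  56.5] last [-12.9   8.5  57.7]
238 10 first [ 7.9 11.  51.2] mid [-3.9 10.3 53.7] last [-10.8 -12.1  36.8]
246 8 first [ 5.2  9.8 44.5] mid [-4.7 11.6 48.6] last [-11.8  11.6  50.4]
254 9 first [ 7.1 11.6 42.4] mid [-2.5 11.5 44.8] last [-11.    2.4  39.2]
262 9 first [ 6.6 11.3 35.7] mid [-2.9 10.2 37.2] last [-11.3   0.3  31. ]
270 8 first [ 5.9 12.8 30.6] mid [-3.2  7.9 28.8] last [-11.   12.3  34.7]
278 8 first [ 5.9 11.  25.7] mid [-3.8 11.  28.3] last [-11.   10.4  29.7]
286 3 first [-4.5 11.6 22.4] mid [-6.6  9.4 21.1] last [-9.5 13.2 25.1]
0 [302.17503701 301.13452023]
-0.008 [300.86782432 312.69515014]
0.01 [303.8296083  286.50194628]
0.02 [305.50746904 271.66340694]
```

The side camera depth puts the fingertips about 20 mm above the reported TCP, not 8 mm below it. That is a 28 mm offset, and it explains why the fingers went over the grip. Laterally they're within 3 mm. I'll check the state for a tip value, then work 28 mm lower and keep this hand angle because the fingers stay visible.

```bash
cat >> h.py <<'E'
b_=np.pi/2+YAW/2-np.pi/4
Q2=[0,float(np.cos(b_)),float(np.sin(b_)),0]
Z=.112   # TCP height; tips about +20 mm above it
E
python3 - <<'E'
from h import *
import bench
print([k for k in state()], getattr(bench,"tcp_to_tips",None), state().get("tcp_to_tips"),state()["time"])
move_l(W(-.12,.03,.2),speed=.2);move_l(W(-.12,.03,Z),speed=.15);move_l(W(-.075,.03,Z),speed=.1)
print(M(),F());snap(4)
E
```

```text
['time', 'joint_pos', 'dq', 'joint_torque', 'ee_pos', 'ee_rot', 'ft_force', 'moment', 'finger_gap'] 0.008 None 10.2167
[-0.07505858  0.03004034  0.11233983] [-0.76477297  0.1292603   0.16929792]
side red 51 [-0.0399  0.0416] 0.1661
```

View pics/side4.png

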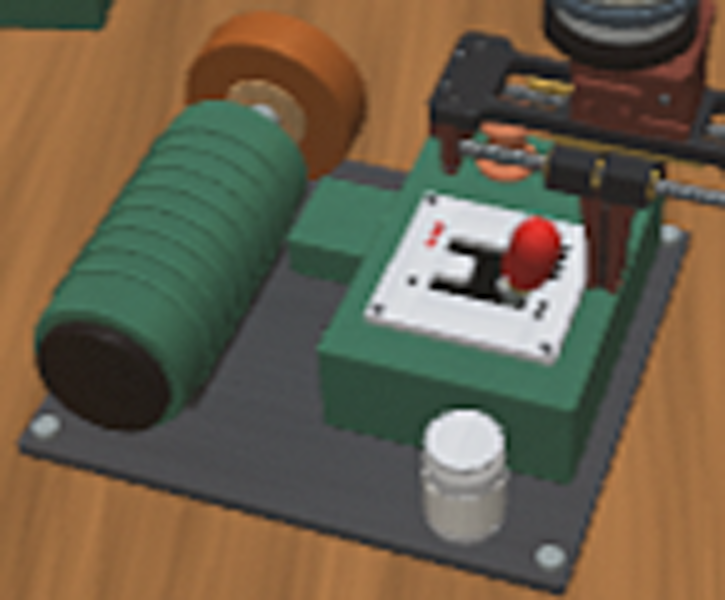

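The fingers are now just behind the grip and level with it (tips at (600,288)). Pushing forward.

Run:
```python
from h import *
for b in (-.06,-.045,-.035,-.025): 
    push(M()[:2],(b,.03),Z,step=.008)
snap(5)
```

```text
end [-0.0601  0.0299  0.1116] [-0.7 -0.1 -1.3] t 12.5
end [-0.0447  0.03    0.112 ] [-1.6  0.1  1.5] t 13.1
end [-0.0348  0.03    0.1119] [-1.4  0.5  1.3] t 13.6
end [-0.0247  0.03    0.112 ] [-1.5  0.9  1.4] t 14.1
side red 50 [-0.0045  0.0419] 0.1712
```

View pics/side5.png

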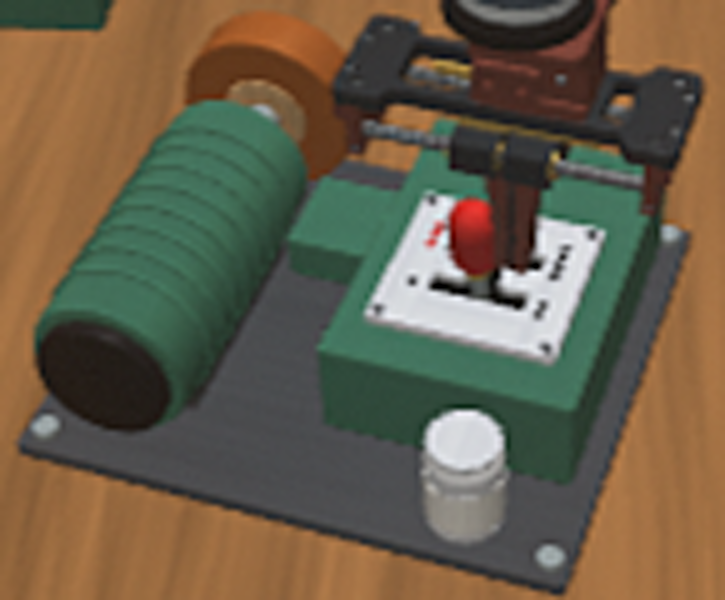

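The lever now stands upright at the cross channel in the left leg, with the grip at (472,237) and machine x≈-4 mm. I'll give it 3 mm more, then go round to the left side and push across.

Run:
```python
from h import *
push(M()[:2],(-.0215,.03),Z,step=.008)
move_l(W(-.05,.03,Z),speed=.15)
move_l(W(-.05,.085,Z),speed=.2)
move_l(W(.0015,.085,Z),speed=.2)
push(M()[:2],(.0015,.056),Z,step=.015)
snap(6)
```

```text
end [-0.0214  0.03    0.112 ] [-2.1 -0.4  1.4] t 14.45
end [0.0015 0.0559 0.112 ] [-0.6  0.7 -1.4] t 16.5
top red 15 [-0.0016  0.0225] 0.2148
side red 5 [-0.0115  0.0395] 0.173
```

View pics/side6.png

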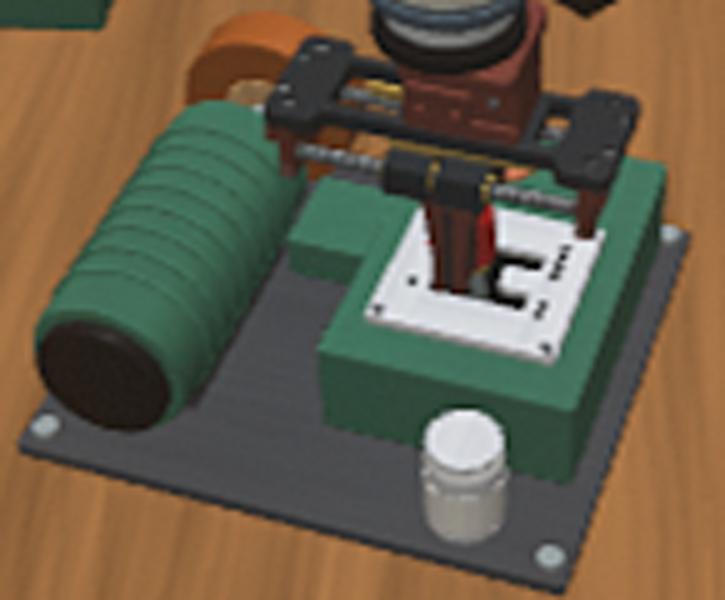

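View pics/top6.png

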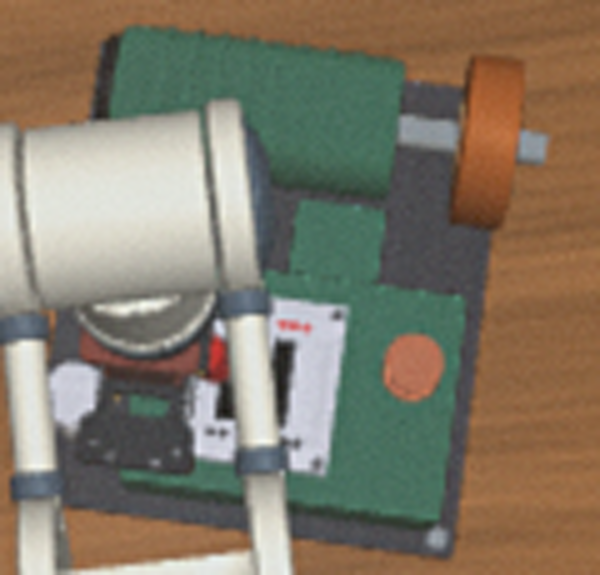

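The finger stands on the grip's left side, overlapping it in the side view at (460,240), with red showing both sides. Pushing across with force checks.

Run:
```python
from h import *
push(M()[:2],(.0,.04),Z,step=.008)
push(M()[:2],(-.0,.02),Z,step=.01)
push(M()[:2],(-.0,-.002),Z,step=.006)
snap(7)
```

```text
end [1.000e-04 3.980e-02 1.121e-01] [-0.3  1.7  1. ] t 17.375
end [-0.      0.0195  0.1119] [-0.2  1.7  0.6] t 18.075
end [-0.0002 -0.0024  0.1116] [ 0.7  0.  -0.6] t 19.1167
top red 7 [-0.0008 -0.0386] 0.171
side red 2 [-0.0128 -0.0249] 0.1649
```

View pics/side7.png

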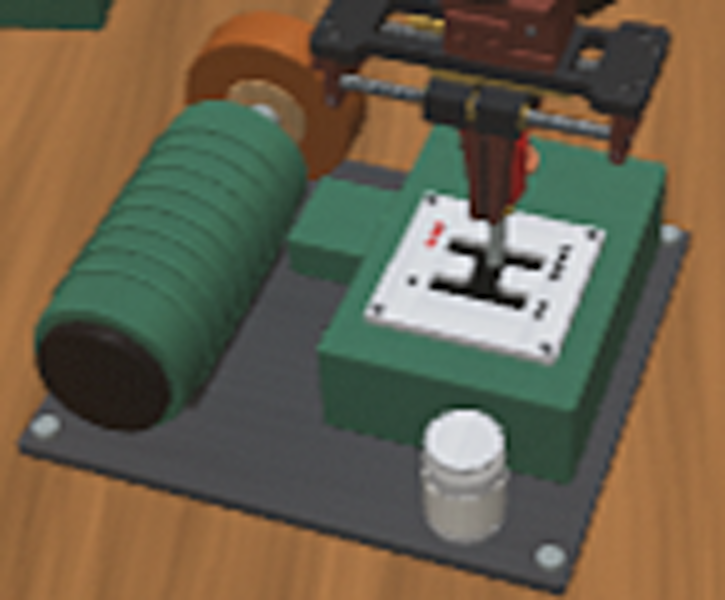

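View pics/top7.png

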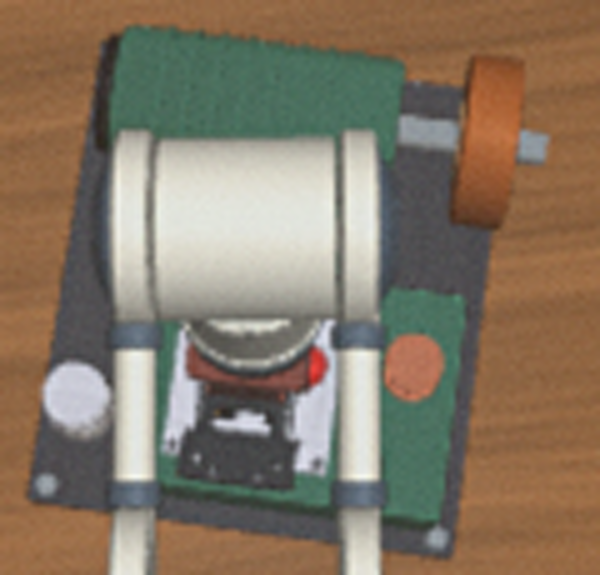

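The lever is across at the right-hand leg (stem at (497,245)). I'll nudge on in 1.5 mm steps until it meets the stop.

Run:
```python
from h import *
p=M()[:2]
y=p[1]
while y>-.0145:
    y-=.0015; move_l(W(0,y,Z),speed=.03); f=F(); print(round(y,4),M()[:2].round(4),f.round(1))
    if f[1]>8: break
snap(8);print(state()["time"])
```

```text
-0.0038 [-0.0001 -0.0038] [-0.1  2.6 -0.8]
-0.0053 [-0.     -0.0053] [ 0.2  1.8 -1.2]
-0.0068 [ 0.     -0.0069] [-0.3  3.3 -1.2]
-0.0083 [-0.     -0.0079] [ 0.9  4.  -1.2]
-0.0098 [-0.0001 -0.0087] [ 0.5  7.7 -2.7]
-0.0113 [-0.0001 -0.0095] [ 0.1  9.  -2.4]
top red 7 [-0.0008 -0.0443] 0.1656
side red 4 [-0.0121 -0.0322] 0.1658
20.8167
```

View pics/side8.png

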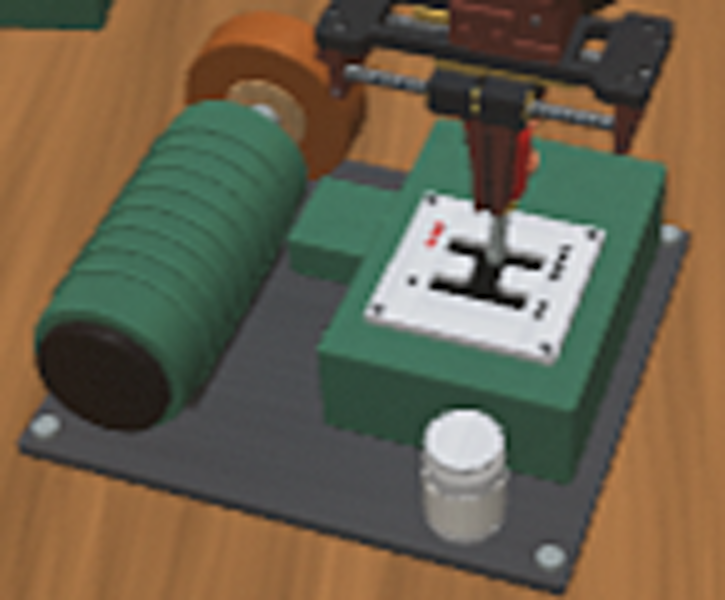

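The side stop is reached: 9 N at y≈-9.5 mm, which matches the geometry. Next I go round behind the lever and push forward.

Run:
```python
from h import *
move_l(W(0,.02,Z),speed=.15);move_l(W(-.06,.02,Z),speed=.2);move_l(W(-.06,-.032,Z),speed=.2)
push(M()[:2],(-.03,-.032),Z,step=.015)
push(M()[:2],(.0,-.032),Z,step=.01)
push(M()[:2],(.012,-.032),Z,step=.006)
x=M()[0]
while x<.030:
    x+=.0015; move_l(W(x,-.032,Z),speed=.03); f=F(); print(round(x,4),M()[:2].round(4),f.round(1))
    if f[0]<-9: break
snap(9);print(state()["time"])
```

```text
end [-0.0299 -0.032   0.1118] [-0.8  0.6 -0.3] t 22.9333
end [ 0.0003 -0.032   0.1117] [-1.7  0.6 -0.5] t 23.9833
end [ 0.0122 -0.032   0.1119] [-2.1 -0.1 -0.2] t 24.525
0.0137 [ 0.0138 -0.032 ] [-2.3  0.  -1.1]
0.0152 [ 0.0153 -0.032 ] [-2.2  0.4 -0.8]
0.0167 [ 0.0168 -0.032 ] [-2.2  0.1  0.5]
0.0182 [ 0.0183 -0.032 ] [-2.4 -0.4 -0.7]
0.0197 [ 0.0199 -0.032 ] [-2.8  1.  -0.9]
0.0212 [ 0.0214 -0.032 ] [-2.1  0.9 -0. ]
0.0227 [ 0.0226 -0.032 ] [-2.9 -0.4  0.5]
0.0242 [ 0.0238 -0.032 ] [-4.7  1.3 -1.1]
0.0257 [ 0.0249 -0.032 ] [-6.5  0.6  0.4]
0.0272 [ 0.0259 -0.0319] [-7.5  1.1 -0.7]
0.0287 [ 0.0269 -0.0319] [-10.   -0.2   0.1]
side red 82 [ 0.0457 -0.0238] 0.1619
27.375
```

View pics/side9.png

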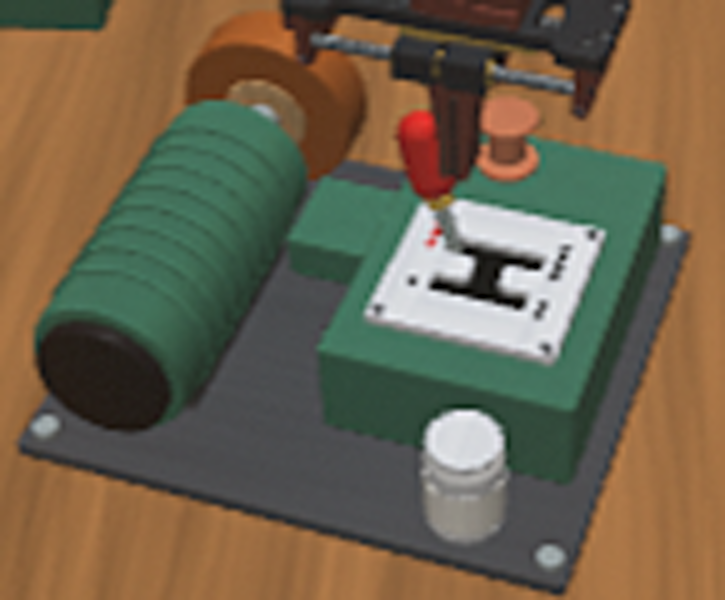

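The lever is at the stop: the force rises to 10 N, the grip reads x≈45 mm against 43.7 at the stop, and the stem is at the end of the right forward leg (455,240). Withdrawing and checking.

Run:
```python
from h import *
move_l(W(-.06,-.032,Z),speed=.15)
move_l(W(-.12,-.032,.25),speed=.2)
move_to([.3,.2,.30],Q2)
hold(.3);snap(10)
import pickle
for n in("top","side"):
    a=pickle.load(open(f"{n}0.pkl","rb"));b=pickle.load(open(f"{n}10.pkl","rb"))
    m=(cv2.absdiff(a["frame"],b["frame"]).max(2)>40).astype(np.uint8);m=cv2.morphologyEx(m,cv2.MORPH_OPEN,np.ones((2,2),np.uint8))
    k,l,st,c=cv2.connectedComponentsWithStats(m)
    print(n,[(st[i].tolist()) for i in range(1,k) if st[i,4]>8])
    cv2.imwrite(f"pics/{n}full.png",b["frame"])
print(state()["time"],F(),M())
```

```text
top red 42 [ 0.0476 -0.0343] 0.1622
side red 116 [ 0.0419 -0.0245] 0.1621
top [[258, 185, 11, 14, 115], [234, 209, 13, 10, 96], [0, 237, 241, 147, 17479], [252, 341, 31, 20, 363], [290, 355, 4, 4, 10], [284, 358, 17, 26, 194], [238, 376, 13, 8, 61]]
side [[322, 0, 190, 202, 12821], [507, 46, 5, 12, 37], [442, 80, 70, 169, 5002], [439, 158, 14, 6, 50], [420, 165, 20, 41, 256], [251, 168, 12, 26, 190], [436, 172, 9, 24, 117], [430, 174, 7, 14, 33], [271, 189, 13, 16, 156], [435, 209, 16, 17, 139], [403, 211, 109, 173, 13051]]
30.3667 [-0.21260091  0.94182027 -0.51921766] [-0.25045665  0.1628391   0.2998807 ]
```

View pics/side10.png

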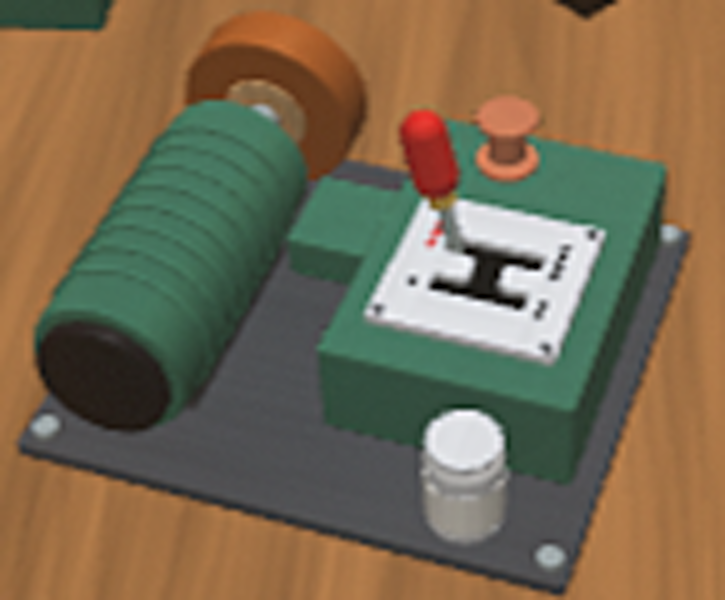

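View pics/topfull.png

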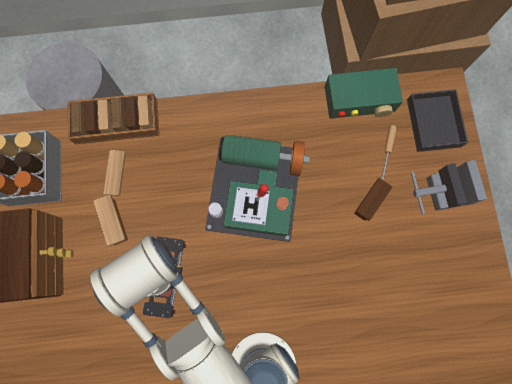

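Only the lever differs from the start pictures. After release the grip shifted about 1 px, so I'll check the angle by fitting a modelled grip outline to the red pixels.

Run:
```python
from h import *
import pickle
from scipy.optimize import minimize
def mask(d):
    f=d["frame"].astype(int);P=cloud(d);m=(f[...,2]>90)&(f[...,1]<65)&(f[...,0]<65)&(f[...,2]>2*f[...,1])
    z=np.zeros(m.shape,bool);z[145:240,200:300]=1;return m&z&(P[...,2]>.1)
def model(d,f,s,g=(0,0)):
    u=np.array([np.sin(f),-np.sin(s)*np.cos(f),np.cos(s)*np.cos(f)]);im=np.zeros((384*8,512*8),np.uint8)
    for r in np.linspace(.122,.148,12):
        p=np.array([0,0,.012])+u*r;c=np.array(W(*p));q=proj(d,c);dep=-(d["view"]@np.r_[c,1])[2]
        cv2.circle(im,tuple(((q+.5)*8).astype(int).tolist()),int(8*.014*d["camera_matrix"][0,0]/dep),255,-1)
    return cv2.resize(im,(512,384),interpolation=cv2.INTER_AREA)/255.
for k,(fr,sr) in {0:((-.34,-.15),(-.3,-.15)),9:((.2,.42),(.15,.32)),10:((.2,.42),(.15,.32))}.items():
  for names in (("top","side"),("side",),("top",)):
    if k==9 and "top" in names: continue
    D=[pickle.load(open(f"{n}{k}.pkl","rb")) for n in names];Ms=[mask(d) for d in D]
    best=min((sum(np.abs(model(d,f,s)-m).sum() for d,m in zip(D,Ms)),round(f,3),round(s,3)) for f in np.arange(*fr,.015) for s in np.arange(*sr,.015))
    print(k,names,best,[int(m.sum()) for m in Ms])
```

```text
0 ('top', 'side') (np.float64(53.015686274509804), np.float64(-0.265), np.float64(-0.255)) [63, 108]
0 ('side',) (np.float64(26.08627450980392), np.float64(-0.265), np.float64(-0.255)) [108]
0 ('top',) (np.float64(23.501960784313727), np.float64(-0.25), np.float64(-0.24)) [63]
9 ('side',) (np.float64(38.45098039215686), np.float64(0.35), np.float64(0.255)) [123]
10 ('top', 'side') (np.float64(41.67058823529412), np.float64(0.335), np.float64(0.255)) [84, 141]
10 ('side',) (np.float64(19.12549019607843), np.float64(0.335), np.float64(0.255)) [141]
10 ('top',) (np.float64(20.721568627450978), np.float64(0.35), np.float64(0.255)) [84]
```

The fit gives shift_fore ≈ 0.335 and shift_side ≈ 0.255, both at their stops within the fit's accuracy. Handing in.

```bash
python3 -c "
from bench import *
print(state()['time']);job_done()"
```

```text
30.3667
the job is handed in; nothing more can be done
```

The lever is in third, and I handed the job in at 30.4 s with the hand clear of everything. I pushed it with closed fingertips in three strokes: forward out of second, across to the right, then forward into third.

- **Lever position:** matching the grip's outline in both final pictures gave shift_fore ≈ 0.335 and shift_side ≈ 0.255, both at their stops within the accuracy of the fit. Contact force rose to about 9–10 N at both the side stop and the forward stop.
- **Loose things:** comparing the first and last pictures showed changes only at the lever and the arm. The arm hides the mug in the last top picture, but the side picture shows no change there.
- **Disagreement with the given data:** the first push passed over the grip without touching it. In the side camera's depth picture the closed fingertips sit about 20 mm above the reported TCP, where the description puts them 8 mm below it. I turned the hand 90° so the camera could see the fingers, worked about 33 mm lower, and the strokes then behaved as expected.
- **Not read directly:** I judged both on-the-way steps, out of second and across to the right, from the pictures and finger positions.

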